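# Make up two cooler repair kits

### The arm

A 6-joint arm with a two-finger parallel gripper is mounted at the origin on the work surface. World frame = base frame: x ahead of the robot, y to its left, z up, the work surface at z = 0. Lengths are in m, angles in rad, forces in N, time in s.
With the tool pointing down it reaches from about 0.2 to 0.875 m from the base axis. Payload 3.4 kg.
Tool frame: the origin (TCP) lies midway between the tips of the shut fingers; the grasp point (between the pads) lies 19 mm behind it; z points along the fingers, y is the line along which they close (so a half turn about z gives the same grasp; the last joint's range is limited). The gripper opens to 94 mm and grips with 3 to 60 N. Pads are 16 mm wide; open, the fingers measure 119 mm over their backs; the gripper's body (75 mm by 177 mm) begins 78 mm behind the grasp point.
Start: joints at [-1.438, 0.276, 1.505, -0, 1.361, -0.121], TCP at [0.144, -0.557, 0.205] pointing down, gripper open.
Joint ranges: [-2.89, 2.89], [-0.75, 2.08], [0.22, 2.7], [-1.18, 4.32], [0.11, 2.71], [-2.7, 2.7]. Speed limits (rad/s): [2.57, 2.57, 3.14, 3.14, 3.14, 3.14].

### API

Orientations are given as a unit quaternion [w, x, y, z].
In Python, from workcell import robot, viewer gives the robot as it stands. The module is installed in compiled form; this text tells all that it offers.
- The arm moves only by the shell command python3 -m handwheel 'ROWS' [FORCE]. ROWS is JSON, a list of rows, each a list of 3 entries, a list of its own where there are three numbers: the turn, a rotation vector about the tool's x, y, z in degrees, then the shift along the tool's x, y, z in m, then the gripper command: -1 is shut, 1 is fully open, values between are in proportion. In form: [[[wx, wy, wz], [tx, ty, tz], claw], ...]. A call has 1 to 10 rows; each row is the pose to reach, as a shift and turn from the pose commanded when the call began, along the tool's axes at that moment; what a row does not reach only later rows make up. A row lasts 1/12 s, in which the tool goes at most 41.7 mm and 7.16 degrees, less where a joint would pass 70% of its speed; a pose out of reach is approached as far as the arm can. A call with a gripper value outside its range is refused whole. The fingers move at their own pace and stop on an object; FORCE is the grip in N (left out, the last holds). Time passes only in rows, so rows that repeat a pose let the fingers close. It gives the time, the measured TCP pose, the force, the opening and the grip force at its end, in the units of the state.
- robot.get_obs(): the state, without advancing time (a new reading comes with each control period).
- viewer.capture(name): name is "scene" or "top"; returns a dict with "image" (420x560x3 uint8, red, green, blue), "camera_matrix" (3x3 intrinsics, pixels), "k1" (the pictures are not rectified: a ray, as slopes to the right and down, at radius r is drawn at 1 + k1 r^2 times it, then the intrinsics apply), "pose" (4x4, takes a point from camera to world coordinates). Camera axes: x right, y up, looking along -z (the intrinsics and any distortion apply to the point x, -y, -z); pixel columns grow to the right and rows downward; lengths in m; the calibration is good to about 2 mm. A picture is of the moment at which its call begins. There is no depth.
- robot.hand_in(): hands the job in; it is judged then, once.
The state is a dict: "time": time; "q": joint angles; "dq": joint speeds; "effort": joint torques, N m; "tcp_pos": TCP position; "ee_rot": TCP orientation; "ft_force": force on the tool from outside, world axes, zero at the start; "ft_torque": the same for the moment, N m; "opening": finger opening in m; "finger_force": force on a finger pad.
Only numpy, scipy, OpenCV 4.12 (cv2) and the standard library are available. Lean on these libraries where they do the work, as an engineer would, in place of code of your own. Each camera call takes 0.05 s, during which the arm holds its last target. There are 200 camera calls.

### The job

Make up the two cooler repair kits from the stock on the green mat. Blue tray: the copper filter drier lying lengthwise in the long bay and the thermostat, dial up, in the free small bay; yellow tray: the red filter drier lying lengthwise in the long bay, and the white capacitor and the black relay standing upright in the two small bays, one in each. Set every part down on the bay floor without dropping it, and leave the brass sight glass on the mat and the fan motor already packed in the blue tray where they are.

Things in the scene. Friction and masses are not known exactly. Their poses are not given: they have to be found in the camera images.
- blue_tray: Blue plastic kit tray, fixed, 184 (x) x 156 (y) mm, walls and dividers 4 thick, 20 high. Origin: centre of underside, z up. Long bay on the -x half, inside 88 (x) x 148 (y), floor centre (-44, 0, 4) mm. Two small bays on the +x half, inside 84 (x) x 72 (y), floor centres (46, 38, 4) and (46, -38, 4). A fan motor already stands in the bay at (46, -38); the others are empty.
- yellow_tray: Yellow plastic kit tray, fixed, 184 (x) x 156 (y) mm, walls and dividers 4 thick, 20 high. Origin: centre of underside, z up. Long bay on the -x half, inside 88 (x) x 148 (y), floor centre (-44, 0, 4) mm. Two small bays on the +x half, inside 84 (x) x 72 (y), floor centres (46, 38, 4) and (46, -38, 4). All three bays are empty.
- copper_drier_mid (a point): Centre of the slim copper filter drier: a bare copper cylinder 26 mm in diameter, body 82 mm long with tapered ends, 108 mm over its two thin copper stubs, about 110 g. Lies on its side; this point is on its axis, half-way along; x runs along its length. Grip it across the middle. It may roll if nudged. On the green stock mat (3 mm thick).
- red_drier_mid (a point): Centre of the red filter drier: a red-painted steel cylinder with a white band, 40 mm in diameter, body 82 mm long with tapered ends, 108 mm over its two copper stubs, about 260 g. Lies on its side; this point is on its axis, half-way along; x runs along its length. Grip it across the middle. It may roll if nudged. On the green stock mat.
- capacitor_mid (a point): Centre of the white capacitor: an upright white plastic cylinder 35 mm in diameter and 55 mm high, with 9 mm brass blades on its black-capped top, about 80 g; this point is 27.5 mm above its base, z up along its axis. On the green stock mat.
- relay_mid (a point): Centre of the black start relay: an upright black box, 36 mm (its x) by 42 mm (its y), 48 mm high, with 7 mm brass blades on top, about 100 g; this point is 24 mm above its base, z up. On the green stock mat.
- thermostat_mid (a point): Centre of the thermostat: a bare metal box 34 mm (its x) by 46 mm (its y) and 30 mm high with an orange dial 29 mm in diameter on top, 46 mm high in all, small brass tabs and a copper stub 6 mm long on its y ends, about 120 g; this point is 23 mm above its base, z up. Grip the box across its 34 mm. On the green stock mat.
- sight_glass_mid (a point): Centre of the brass sight glass: brass block 34 x 28 mm with a round window on top and a threaded end on each side, 68 mm long (its x), 27 mm high; this point is 13.5 mm above its base. On the green stock mat; belongs to neither kit and stays there.
- fan_motor_mid (a point): Centre of the small fan motor (grey laminated steel block with a yellow winding, 54 x 34 mm, 48 mm high; this point is 24 mm above its base), already packed in the blue tray's small bay at (46, -38) mm; it stays there.

How it is judged:
At the end, for the whole second after the job is handed in: Each part rests on the floor of its bay (height within 5 mm), anywhere inside it: driers along their long bays within 0.4 rad, thermostat, capacitor and relay upright within 0.15 rad, the last two in separate bays, either way round. Fan motor still in its bay. All at rest (x of copper_drier_mid in the frame of blue_tray between -0.078 and -0.01 m and y of copper_drier_mid in the frame of blue_tray between -0.024 and 0.024 m and z of copper_drier_mid in the frame of blue_tray between 0.012 and 0.022 m and angle between the x axis of copper_drier_mid and the y axis of blue_tray, either way round below 0.4 rad and x of red_drier_mid in the frame of yellow_tray between -0.078 and -0.01 m and y of red_drier_mid in the frame of yellow_tray between -0.024 and 0.024 m and z of red_drier_mid in the frame of yellow_tray between 0.019 and 0.029 m and angle between the x axis of red_drier_mid and the y axis of yellow_tray, either way round below 0.4 rad and x of thermostat_mid in the frame of blue_tray between 0.018 and 0.074 m and y of thermostat_mid in the frame of blue_tray between 0.016 and 0.06 m and z of thermostat_mid in the frame of blue_tray between 0.022 and 0.032 m and x of fan_motor_mid in the frame of blue_tray between 0.018 and 0.074 m and y of fan_motor_mid in the frame of blue_tray between -0.06 and -0.016 m and z of fan_motor_mid in the frame of blue_tray between 0.023 and 0.033 m and ((x of capacitor_mid in the frame of yellow_tray between 0.018 and 0.074 m and y of capacitor_mid in the frame of yellow_tray between 0.016 and 0.06 m and z of capacitor_mid in the frame of yellow_tray between 0.0265 and 0.0365 m and x of relay_mid in the frame of yellow_tray between 0.018 and 0.074 m and y of relay_mid in the frame of yellow_tray between -0.06 and -0.016 m and z of relay_mid in the frame of yellow_tray between 0.023 and 0.033 m) or (x of capacitor_mid in the frame of yellow_tray between 0.018 and 0.074 m and y of capacitor_mid in the frame of yellow_tray between -0.06 and -0.016 m and z of capacitor_mid in the frame of yellow_tray between 0.0265 and 0.0365 m and x of relay_mid in the frame of yellow_tray between 0.018 and 0.074 m and y of relay_mid in the frame of yellow_tray between 0.016 and 0.06 m and z of relay_mid in the frame of yellow_tray between 0.023 and 0.033 m)) and angle between each of capacitor_mid, relay_mid, thermostat_mid, fan_motor_mid's own z axis and vertical below 0.15 rad and linear speed of each of copper_drier, red_drier, capacitor, relay, thermostat below 0.02 m/s); the robot touches nothing.
It fails at once if a part is dropped: it falls free of the fingers by more than about 4 cm ((linear speed of copper_drier above 0.9 m/s and contact force between copper_drier and the fingers below 0.01 N) or (linear speed of red_drier above 0.9 m/s and contact force between red_drier and the fingers below 0.01 N) or (linear speed of capacitor above 0.9 m/s and contact force between capacitor and the fingers below 0.01 N) or (linear speed of relay above 0.9 m/s and contact force between relay and the fingers below 0.01 N) or (linear speed of thermostat above 0.9 m/s and contact force between thermostat and the fingers below 0.01 N)).
It fails at once if the sight glass is moved by more than 20 mm (distance of sight_glass_mid from where it was at the start of the episode above 0.02 m).
It fails at once if the packed fan motor is moved by more than 20 mm (distance of fan_motor_mid from where it was at the start of the episode above 0.02 m).
It also fails if it takes over 125 s, if anything falls off the work surface, if the arm or the gripper's body presses on something with over 40 N, if the wrist force passes 120 N, or if a joint passes its speed limit or range.

## Working session

There is one attempt and no reset: what is moved stays moved. The work goes in short steps, Python scripts to look and compute and a shell command to move; the robot and the scene stay as the last step left them, time stands still between calls to the robot, and variables do not carry over. Pictures are saved under pics/ and viewed, at most 14 in all, crops included, and the job is handed in when it is done.

```bash
mkdir -p pics
cat > h.py <<'E'
import numpy as np, cv2
from workcell import robot, viewer
def cap(n,f=None):
    c=viewer.capture(n)
    if f: cv2.imwrite('pics/'+f,c['image'][:,:,::-1])
    return c
def ray(c,u,v):
    K=c['camera_matrix'];d=np.array([float(np.ravel(c['k1'])[0]),0,0,0])
    p=cv2.undistortPoints(np.array([[[u,v]]],float),K,d)[0,0]
    T=c['pose'];return T[:3,3],T[:3,:3]@np.array([p[0],-p[1],-1])
def pt(c,u,v,z):
    o,d=ray(c,u,v);return o+d*(z-o[2])/d[2]
E
python3 - <<'E'
from h import *
for n in('top','scene'):
    c=cap(n,n+'0.png');print(n,c['camera_matrix'],c['k1'],c['pose'].round(3))
o=robot.get_obs();print(o)
E
```

```text
top [[401.0128793    0.         274.71019264]
 [  0.         401.0128793  201.91074498]
 [  0.           0.           1.        ]] -0.0997615397241589 [[-2.000e-02  9.820e-01 -1.880e-01  3.470e-01]
 [-1.000e+00 -2.300e-02 -1.400e-02  1.000e-03]
 [-1.800e-02  1.880e-01  9.820e-01  1.002e+00]
 [ 0.000e+00  0.000e+00  0.000e+00  1.000e+00]]
scene [[461.62284514   0.         284.85293313]
 [  0.         461.62284514 210.50291168]
 [  0.           0.           1.        ]] 0.018554020682605376 [[ 0.589 -0.452  0.67   1.172]
 [ 0.808  0.338 -0.482 -0.473]
 [-0.008  0.825  0.564  0.589]
 [ 0.     0.     0.     1.   ]]
{'time': 0.1, 'q': array([-1.43798960e+00,  2.76532548e-01,  1.50594559e+00, -1.81309169e-05,
        1.36065324e+00, -1.21014595e-01]), 'dq': array([ 0.00184467, -0.00077131, -0.00253591,  0.00185948,  0.00037618,
       -0.00271285]), 'effort': array([ 1.30356046e-03, -4.05455303e+01, -2.37779850e+01,  7.03569688e-02,
        2.99136504e-02, -5.42435669e-05]), 'tcp_pos': array([ 0.1443034 , -0.55612031,  0.20471504]), 'ee_rot': array([-7.69294290e-04,  9.91957111e-01,  1.26572105e-01, -1.34005890e-05]), 'ft_force': array([-0.2906769 , -0.11033566,  0.49210239]), 'ft_torque': array([0.01145405, 0.03499293, 0.0006797 ]), 'finger_force': 0.0, 'opening': 0.09427272253505226}
```

View pics/top0.png

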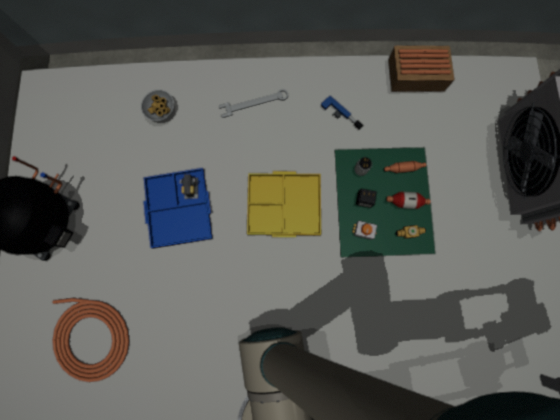

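View pics/scene0.png

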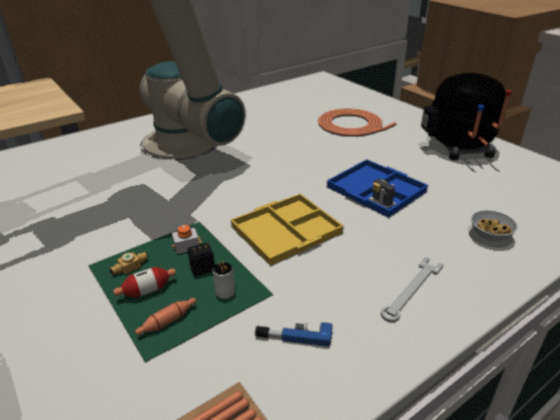

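The top view shows the blue tray around (178,208), with the fan motor in its upper-right bay, and the yellow tray around (285,204), turned 90° with its long bay on the right. On the mat: copper drier (405,167), red drier (408,200), sight glass (410,232), capacitor (364,166), relay (367,198), thermostat (366,229). The scene view agrees.

```bash
cat > m.py <<'E'
from h import *
def rect(c,m,z):
    cs,_=cv2.findContours(m.astype(np.uint8),cv2.RETR_EXTERNAL,cv2.CHAIN_APPROX_NONE)
    k=max(cs,key=cv2.contourArea)[:,0]
    P=np.array([pt(c,u,v,z)[:2] for u,v in k],np.float32)*1000
    return cv2.minAreaRect(P),len(k)
def roi(m,x0,y0,x1,y1):
    r=np.zeros_like(m);r[y0:y1,x0:x1]=m[y0:y1,x0:x1];return r
E
python3 - <<'E'
from m import *
c=viewer.capture('top');im=c['image'];h=cv2.cvtColor(im,cv2.COLOR_RGB2HSV);H,S,V=[h[...,i].astype(int) for i in range(3)]
op=lambda m:cv2.morphologyEx(m.astype(np.uint8),cv2.MORPH_OPEN,np.ones((11,11)))
print('blue',rect(c,op(cv2.morphologyEx(roi((H>100)&(H<130)&(S>120),130,150,230,260).astype(np.uint8),cv2.MORPH_CLOSE,np.ones((9,9)))),.02))
print('yel',rect(c,op(roi((H>18)&(H<34)&(S>120),235,160,335,245)),.02))
g=(H>60)&(H<95)&(S>80)
n=~g
for nm,b,z in [('copper',(383,157,430,178),.016),('red',(385,187,433,214),.023),('glass',(392,221,429,242),.015),('cap',(352,153,376,180),.06),('relay',(354,186,380,210),.05),('thermo',(350,218,380,242),.03)]:
    print(nm,rect(c,roi(n,*b),z))
x=cv2.resize(im[140:262,325:440],None,fx=5,fy=4.9,interpolation=cv2.INTER_CUBIC);x=cv2.convertScaleAbs(x,alpha=2)
cv2.imwrite('pics/mat.png',x[:,:,::-1])
c=viewer.capture('scene');x=cv2.resize(c['image'][210:350,80:280],None,fx=4,fy=4,interpolation=cv2.INTER_CUBIC);cv2.imwrite('pics/mats.png',cv2.convertScaleAbs(x,alpha=1.6)[:,:,::-1])
E
```

```text
blue (((527.4028930664062, 261.6331787109375), (181.66696166992188, 165.90513610839844), 7.735785484313965), 261)
yel (((530.6763916015625, -7.729469299316406), (179.80198669433594, 162.24237060546875), 88.7225112915039), 263)
copper (((623.8751220703125, -323.8417053222656), (119.45823669433594, 53.863101959228516), 84.28527069091797), 126)
red (((535.9358520507812, -321.76177978515625), (117.02336883544922, 66.83488464355469), 84.57904815673828), 140)
glass (((453.46124267578125, -321.3846740722656), (74.07356262207031, 32.4730224609375), 88.48101806640625), 66)
cap (((611.491455078125, -201.9637451171875), (35.75181579589844, 49.225189208984375), 60.701202392578125), 49)
relay (((534.2783813476562, -207.1336669921875), (43.02460861206055, 42.497169494628906), 77.1103286743164), 56)
thermo (((459.98980712890625, -202.49508666992188), (60.18146514892578, 41.68041229248047), 75.44305419921875), 68)
```

View pics/mat.png

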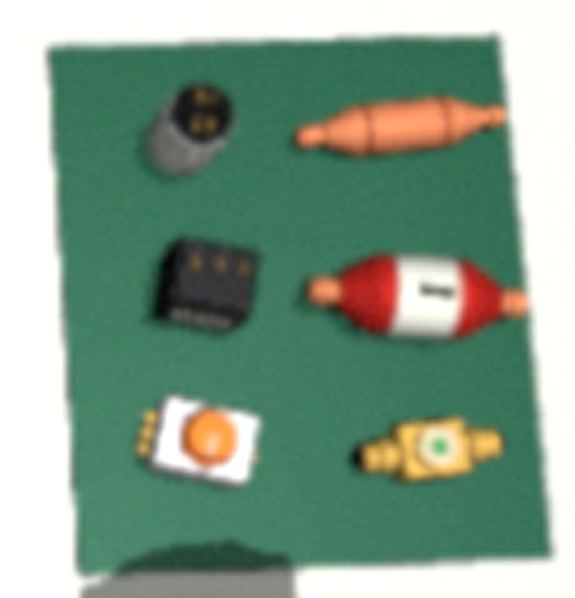

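View pics/mats.png

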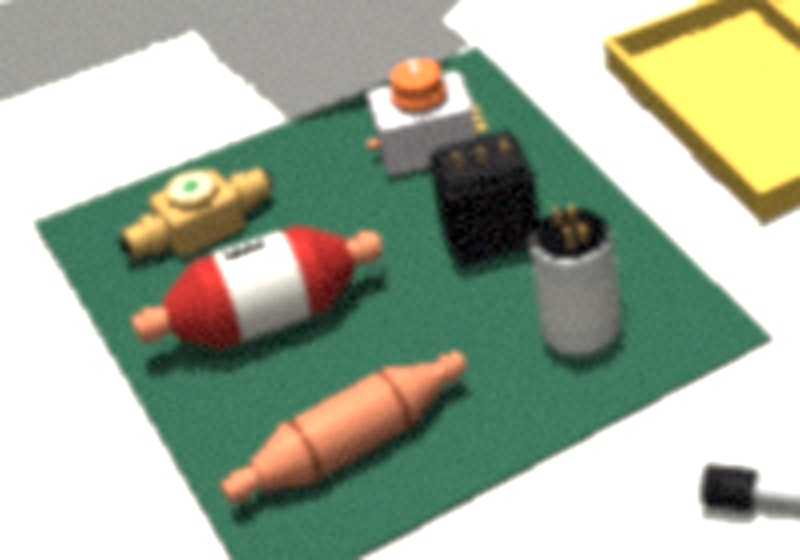

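The crops show all six stock parts clearly: copper drier ends at (300,136)/(505,116), red ends at (312,290)/(522,302), capacitor top (204,112), relay top about (216,275) and thermostat box top about (208,441). The scene crop shows the same parts from the other side. I'll cast rays from both views.

```bash
python3 - <<'E'
from h import *
t=viewer.capture('top');s=viewer.capture('scene')
T=lambda x,y,z:(pt(t,325+(x+.5)/5-.5,140+(y+.5)/4.9-.5,z)[:2]*1000).round(1)
S=lambda x,y,z:(pt(s,80+(x+.5)/4-.5,210+(y+.5)/4-.5,z)[:2]*1000).round(1)
def seg(n,a,b):print(n,(a+b)/2,'len',np.linalg.norm(a-b).round(1),'ang',np.degrees(np.arctan2(*(a-b)[::-1])).round(1))
seg('cu T',T(300,136,.016),T(505,116,.016));seg('cu S',S(460,361,.016),S(230,490,.016))
seg('red T',T(312,290,.023),T(522,302,.023));seg('red S',S(378,245,.023),S(140,325,.023))
print('cap',T(204,112,.058),S(570,232,.058))
print('relay',T(216,276,.051),S(483,158,.051))
seg('relay long edge T',T(182,238,.051),T(260,253,.051));seg('relay S',S(435,150,.051),S(510,132,.051))
print('th dial',T(210,435,.049),S(417,72,.049),'box',T(208,441,.033))
seg('th edge top',T(170,398,.033),T(262,415,.033));seg('th edge bot',T(155,465,.033),T(245,487,.033))
seg('th S',S(368,93,.033),S(463,72,.033)); seg('glass T',T(362,457,.015),T(500,443,.015))
# trays: floor-divider features
E
python3 - <<'E'
from h import *
t=cap('top');x=cv2.resize(t['image'][160:255,135:335],None,fx=4,fy=4,interpolation=cv2.INTER_CUBIC);cv2.imwrite('pics/tr.png',cv2.convertScaleAbs(x,alpha=1.6)[:,:,::-1])
E
```

```text
cu T [ 623.65 -321.4 ] len 108.2 ang 94.7
cu S [ 624.05 -319.85] len 106.1 ang 95.0
red T [ 531.65 -318.75] len 106.7 ang 85.3
red S [ 530.75 -318.55] len 105.8 ang 82.5
cap [ 621.  -209.6] [ 618.8 -208.7]
relay [ 538.8 -211.5] [ 542.8 -212. ]
relay long edge T [ 554.15 -214.95] len 38.6 ang 77.3
relay S [ 528.7  -209.95] len 35.4 ang -104.4
th dial [ 460.1 -204.1] [ 461.  -205.9] box [ 459.  -206.4]
th edge top [ 476.15 -211.4 ] len 45.6 ang 77.7
th edge bot [ 441.7 -201.5] len 44.8 ang 74.5
th S [ 447.65 -202.3 ] len 47.9 ang -105.1
glass T [ 453.55 -322.  ] len 70.6 ang 94.3
```

View pics/tr.png

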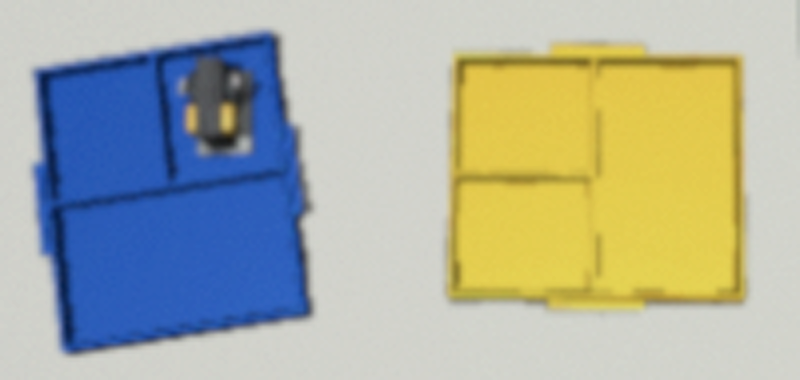

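The crop shows blue tray corners at (37,70), (275,35), (308,312), (65,352), and yellow tray corners at (455,55), (742,57), (745,300), (450,298).

```bash
cat > d.py <<'E'
# usage: d.py x y z(tip, mm) yaw(deg, closing line, kept near given value)
import sys,numpy as np
from scipy.spatial.transform import Rotation as R
from workcell import robot
o=robot.get_obs();r=R.from_quat(np.roll(o['ee_rot'],-1))
print('t %.1f pos'%o['time'],(o['tcp_pos']*1000).round(1),'yawY %.1f'%np.degrees(np.arctan2(*r.as_matrix()[:2,1][::-1])),'open %.1f grip %.1f'%(o['opening']*1000,o['finger_force']),'F',o['ft_force'].round(1),'q6 %.2f'%o['q'][5])
a=list(map(float,sys.argv[1:]))
for i in range(0,len(a),4):
    x,y,z,w=a[i:i+4];w=np.radians(w)
    Y=np.array([np.cos(w),np.sin(w),0]);Z=np.array([0,0,-1]);M=np.c_[np.cross(Y,Z),Y,Z]
    print('turn',np.degrees((r.inv()*R.from_matrix(M)).as_rotvec()).round(1),'shift',r.inv().apply(np.array([x,y,z])/1000-o['tcp_pos']).round(4))
E
python3 - <<'E'
from h import *
t=viewer.capture('top')
T=lambda x,y,z=.02:pt(t,135+(x+.5)/4-.5,160+(y+.5)/4-.5,z)[:2]*1000
for n,k in(('blue',[(65,352),(37,70),(275,35),(308,312)]),('yellow',[(745,300),(450,298),(455,55),(742,57)])):
    # order: (-x,+y) (+x,+y) (+x,-y) (-x,-y) for blue; yellow likewise from its long-bay side
    P=np.array([T(*p) for p in k]);c=P.mean(0);ex=(P[1]+P[2]-P[0]-P[3])/2;ey=(P[0]+P[1]-P[2]-P[3])/2
    yaw=np.degrees(np.arctan2(ex[1],ex[0]));print(n,c.round(1),np.linalg.norm(ex).round(1),np.linalg.norm(ey).round(1),yaw.round(1))
    a=np.radians(yaw);u=np.array([np.cos(a),np.sin(a)]);v=np.array([-u[1],u[0]])
    for b in[(-44,0),(46,38),(46,-38)]:print(b,(c+b[0]*u+b[1]*v).round(1))
E
python3 d.py 624 -320 120 5 460 -205 120 -14
```

```text
blue [527.7 260.2] 180.7 154.5 7.6
(-44, 0) [484.1 254.3]
(46, 38) [568.2 304. ]
(46, -38) [578.3 228.6]
yellow [530.5  -8.5] 181.3 154.0 88.3
(-44, 0) [529.2 -52.4]
(46, 38) [493.9  38.7]
(46, -38) [569.9  36.4]
t 0.4 pos [ 144.4 -556.5  205.4] yawY -75.5 open 93.9 grip 0.0 F [-0.2 -0.2  0.3] q6 -0.12
turn [ -0.   -0.  -80.5] shift [ 0.5237 -0.1085  0.0854]
turn [ -0.   -0.  -61.5] shift [ 0.3938 -0.261   0.0854]
```

```bash
python3 -m handwheel '[[[0,0,-80.5],[0.524,-0.1085,0.03],0.3],[[0,0,-80.5],[0.524,-0.1085,0.03],0.3],[[0,0,-80.5],[0.524,-0.1085,0.03],0.3],[[0,0,-80.5],[0.524,-0.1085,0.03],0.3],[[0,0,-80.5],[0.524,-0.1085,0.03],0.3],[[0,0,-80.5],[0.524,-0.1085,0.03],0.3],[[0,0,-80.5],[0.524,-0.1085,0.03],0.3],[[0,0,-80.5],[0.524,-0.1085,0.03],0.3],[[0,0,-80.5],[0.524,-0.1085,0.03],0.3],[[0,0,-80.5],[0.524,-0.1085,0.03],0.3]]' 25; python3 d.py 624 -320 60 5
```

```text
time: 1.23
tcp_pos: [0.5192, -0.3714, 0.1822]
ee_rot: [0.0, 0.728, 0.685, -0.0]
ft_force: [-0.1, -1.0, -0.7]
opening: 0.0614
finger_force: 0.0
t 1.2 pos [ 519.2 -371.4  182.2] yawY -3.5 open 61.4 grip 0.0 F [-0.1 -1.  -0.7] q6 -0.67
turn [ 0.   0.  -8.5] shift [0.0577 0.1014 0.1222]
```

```bash
python3 -m handwheel '[[[0,0,-8.5],[0.058,0.101,0.03],0.3],[[0,0,-8.5],[0.058,0.101,0.06],0.3],[[0,0,-8.5],[0.058,0.101,0.09],0.3],[[0,0,-8.5],[0.058,0.101,0.12],0.3],[[0,0,-8.5],[0.058,0.101,0.12],0.3],[[0,0,-8.5],[0.058,0.101,0.12],0.3]]'; python3 d.py 624 -320 7 5
python3 - <<'E'
from h import *
s=cap('scene');x=cv2.resize(s['image'][130:350,40:320],None,fx=2.5,fy=2.5);cv2.imwrite('pics/a.png',x[:,:,::-1])
E
```

```text
time: 1.73
tcp_pos: [0.62, -0.3191, 0.0572]
ee_rot: [-0.005, 0.677, 0.736, -0.001]
ft_force: [-0.3, -0.4, 0.6]
opening: 0.0613
finger_force: 0.0
t 1.7 pos [ 620.  -319.1   57.2] yawY 4.8 open 61.3 grip 0.0 F [-0.3 -0.4  0.6] q6 -0.66
turn [-0.4 -0.3 -0.2] shift [-0.0015  0.0043  0.0502]
```

View pics/a.png

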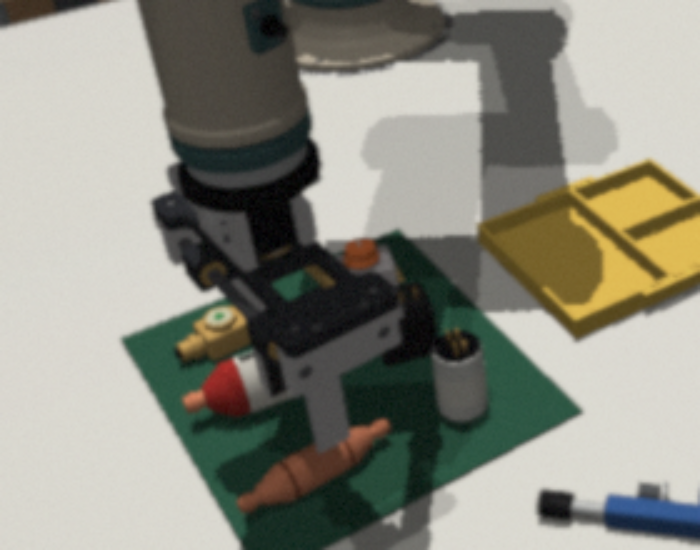

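The gripper is square above the copper drier's middle, with the near finger at (330,440), and the neighbours are clear. I'll descend and close.

```bash
python3 -m handwheel '[[[0,0,0],[0,0.001,0.02],0.3],[[0,0,0],[0,0.001,0.04],0.3],[[0,0,0],[0,0.001,0.0515],0.3],[[0,0,0],[0,0.001,0.0515],0.3],[[0,0,0],[0,0.001,0.0515],-1],[[0,0,0],[0,0.001,0.0515],-1],[[0,0,0],[0,0.001,0.0515],-1],[[0,0,0],[0,0.001,0.0515],-1],[[0,0,0],[0,0.001,0.0515],-1],[[0,0,0],[0,0.001,0.0515],-1]]' 25; python3 d.py 624 -320 7 5 484 254 7 7.6
```

```text
time: 2.62
tcp_pos: [0.6231, -0.3217, 0.0113]
ee_rot: [0.0, 0.678, 0.735, -0.0]
ft_force: [-0.9, 0.2, 3.0]
opening: 0.0253
finger_force: 25.0
t 2.6 pos [ 623.1 -321.7   11.3] yawY 4.7 open 25.3 grip 25.0 F [-0.9  0.2  3. ] q6 -0.66
turn [ 0.   0.  -0.3] shift [0.0016 0.001  0.0043]
turn [ 0.   0.  -2.9] shift [ 0.5851 -0.0917  0.0039]
```

```bash
python3 -m handwheel '[[[0,0,0],[0,0,0],-0.2],[[0,0,0],[0,0,0],-0.2],[[0,0,0],[0,0,0.0045],-0.2],[[0,0,0],[0,0,0.0045],-0.2],[[0,0,0],[0,0,0.0045],-0.2],[[0,0,0],[0,0,0.0045],-1],[[0,0,0],[0,0,0.0045],-1],[[0,0,0],[0,0,0.0045],-1],[[0,0,0],[0,0,0.0045],-1],[[0,0,0],[0,0,0.0045],-1]]' 25; python3 d.py 624 -320 7 5
```

```text
time: 3.45
tcp_pos: [0.6231, -0.3215, 0.0061]
ee_rot: [-0.0, 0.678, 0.735, -0.0]
ft_force: [0.5, 1.0, -0.2]
opening: 0.0255
finger_force: 25.0
t 3.5 pos [ 623.1 -321.5    6.1] yawY 4.7 open 25.5 grip 25.0 F [ 0.5  1.  -0.2] q6 -0.66
turn [-0.   0.  -0.3] shift [ 0.0014  0.001  -0.0009]
```

```bash
python3 -m handwheel '[[[0,0,0],[0,0,-0.02],-1],[[0,0,0],[0,0,-0.05],-1],[[0,0,0],[0,0,-0.08],-1],[[0,0,0],[0,0,-0.1],-1],[[0,0,0],[0,0,-0.1],-1]]'; python3 d.py 484 254 90 7.6
```

```text
time: 3.87
tcp_pos: [0.6261, -0.3232, 0.1116]
ee_rot: [0.005, 0.678, 0.735, 0.001]
ft_force: [0.8, -0.7, -0.1]
opening: 0.0253
finger_force: 25.0
t 3.9 pos [ 626.1 -323.2  111.6] yawY 4.7 open 25.3 grip 25.0 F [ 0.8 -0.7 -0.1] q6 -0.66
turn [ 0.4  0.4 -2.9] shift [ 0.587  -0.0948  0.0173]
```

```bash
python3 -m handwheel '[[[0,0,-2.9],[0.585,-0.092,0],-1],[[0,0,-2.9],[0.585,-0.092,0],-1],[[0,0,-2.9],[0.585,-0.092,0],-1],[[0,0,-2.9],[0.585,-0.092,0],-1],[[0,0,-2.9],[0.585,-0.092,0],-1],[[0,0,-2.9],[0.585,-0.092,0],-1],[[0,0,-2.9],[0.585,-0.092,0],-1],[[0,0,-2.9],[0.585,-0.092,0],-1],[[0,0,-2.9],[0.585,-0.092,0],-1],[[0,0,-2.9],[0.585,-0.092,0],-1]]'; python3 d.py 484 254 50 7.6
```

```text
time: 4.7
tcp_pos: [0.5233, 0.0852, 0.1047]
ee_rot: [-0.001, 0.659, 0.752, -0.001]
ft_force: [1.1, 0.3, -1.5]
opening: 0.0251
finger_force: 25.0
t 4.7 pos [523.3  85.2 104.7] yawY 7.5 open 25.1 grip 25.0 F [ 1.1  0.3 -1.5] q6 -0.10
turn [-0.1 -0.  -0.1] shift [ 0.1725 -0.0167  0.0547]
```

```bash
python3 -m handwheel '[[[0,0,0],[0.172,-0.017,0],-1],[[0,0,0],[0.172,-0.017,0],-1],[[0,0,0],[0.172,-0.017,0],-1],[[0,0,0],[0.172,-0.017,0],-1],[[0,0,0],[0.172,-0.017,0.01],-1],[[0,0,0],[0.172,-0.017,0.04],-1],[[0,0,0],[0.172,-0.017,0.055],-1],[[0,0,0],[0.172,-0.017,0.055],-1],[[0,0,0],[0.172,-0.017,0.055],-1]]'; python3 d.py 484 254 8 7.6
```

```text
time: 5.45
tcp_pos: [0.4844, 0.2509, 0.0494]
ee_rot: [-0.001, 0.659, 0.752, -0.002]
ft_force: [0.3, -0.7, -0.3]
opening: 0.025
finger_force: 25.0
t 5.5 pos [484.4 250.9  49.4] yawY 7.6 open 25.0 grip 25.0 F [ 0.3 -0.7 -0.3] q6 0.22
turn [-0.2  0.1 -0. ] shift [0.0032 0.0002 0.0414]
```

```bash
python3 -m handwheel '[[[0,0,0],[0.003,0,0.015],-1],[[0,0,0],[0.003,0,0.03],-1],[[0,0,0],[0.003,0,0.038],-1],[[0,0,0],[0.003,0,0.042],-1],[[0,0,0],[0.003,0,0.042],-1],[[0,0,0],[0.003,0,0.042],-1]]'; python3 d.py 484 254 7.5 7.6
```

```text
time: 5.95
tcp_pos: [0.486, 0.2546, 0.0097]
ee_rot: [0.0, 0.659, 0.752, 0.0]
ft_force: [0.2, 0.8, -0.5]
opening: 0.0251
finger_force: 25.0
t 6.0 pos [486.  254.6   9.7] yawY 7.5 open 25.1 grip 25.0 F [ 0.2  0.8 -0.5] q6 0.22
turn [ 0.1 -0.  -0.1] shift [-0.0004 -0.002   0.0022]
```

```bash
python3 -m handwheel '[[[0,0,0],[0,0,0.0025],-1],[[0,0,0],[0,0,0.0025],-1],[[0,0,0],[0,0,0.0025],-1],[[0,0,0],[0,0,0.0025],-0.1],[[0,0,0],[0,0,0.0025],-0.1],[[0,0,0],[0,0,0.0025],-0.1],[[0,0,0],[0,0,-0.03],-0.1],[[0,0,0],[0,0,-0.07],-0.1],[[0,0,0],[0,0,-0.11],-0.1],[[0,0,0],[0,0,-0.11],-0.1]]'
python3 - <<'E'
from h import *
t=cap('top','b0.png')
x=cv2.resize(t['image'][150:265,120:450],None,fx=2.4,fy=2.4);cv2.imwrite('pics/b.png',cv2.convertScaleAbs(x,alpha=1.5)[:,:,::-1])
E
python3 d.py 460 -205 110 -14
```

```text
time: 6.78
tcp_pos: [0.4905, 0.2568, 0.1269]
ee_rot: [0.004, 0.659, 0.752, 0.007]
ft_force: [1.1, 0.7, 0.6]
opening: 0.042
finger_force: 0.0
t 6.8 pos [488.6 256.1 123.7] yawY 7.6 open 42.3 grip 0.0 F [-0.3 -0.3  0.4] q6 0.22
turn [ 0.5 -0.2 21.6] shift [-0.4533 -0.0892  0.0118]
```

View pics/b.png

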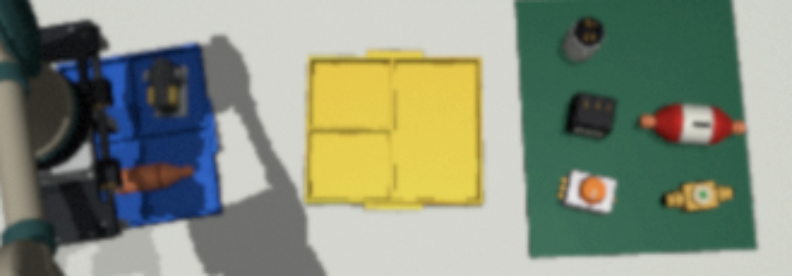

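The copper drier lies lengthwise in the blue long bay at about (155,178), and the rest of the stock is undisturbed. Thermostat next.

```bash
python3 -m handwheel '[[[0,0,21.6],[-0.453,-0.089,0.01],0.3],[[0,0,21.6],[-0.453,-0.089,0.01],0.3],[[0,0,21.6],[-0.453,-0.089,0.01],0.3],[[0,0,21.6],[-0.453,-0.089,0.01],0.3],[[0,0,21.6],[-0.453,-0.089,0.01],0.3],[[0,0,21.6],[-0.453,-0.089,0.01],0.3],[[0,0,21.6],[-0.453,-0.089,0.01],0.3],[[0,0,21.6],[-0.453,-0.089,0.01],0.3],[[0,0,21.6],[-0.453,-0.089,0.01],0.3],[[0,0,21.6],[-0.453,-0.089,0.01],0.3]]'; python3 d.py 460 -205 80 -14
```

```text
time: 7.67
tcp_pos: [0.458, -0.1625, 0.1089]
ee_rot: [-0.001, 0.788, 0.615, -0.0]
ft_force: [0.5, 0.5, -0.2]
opening: 0.0611
finger_force: 0.0
t 7.7 pos [ 458.  -162.5  108.9] yawY -14.1 open 61.1 grip 0.0 F [ 0.5  0.5 -0.2] q6 -0.24
turn [-0.1 -0.  -0.1] shift [-0.0407  0.0123  0.0288]
```

```bash
python3 -m handwheel '[[[0,0,0],[-0.039,0.012,0.01],0.3],[[0,0,0],[-0.039,0.012,0.025],0.3],[[0,0,0],[-0.039,0.012,0.043],0.3],[[0,0,0],[-0.039,0.012,0.043],0.3],[[0,0,0],[-0.039,0.012,0.043],0.3]]'; python3 d.py 460 -205 9 -14
```

```text
time: 8.08
tcp_pos: [0.46, -0.201, 0.0655]
ee_rot: [-0.002, 0.788, 0.615, -0.001]
ft_force: [-0.7, -1.1, -0.1]
opening: 0.0612
finger_force: 0.0
t 8.1 pos [ 460.  -201.    65.5] yawY -14.1 open 61.2 grip 0.0 F [-0.7 -1.1 -0.1] q6 -0.31
turn [-0.3 -0.1 -0.1] shift [-0.004   0.0012  0.0565]
```

```bash
python3 -m handwheel '[[[0,0,0],[-0.002,0.001,0.02],0.3],[[0,0,0],[-0.002,0.001,0.04],0.3],[[0,0,0],[-0.002,0.001,0.057],0.3],[[0,0,0],[-0.002,0.001,0.057],0.3],[[0,0,0],[-0.002,0.001,0.057],0.3],[[0,0,0],[-0.002,0.001,0.057],-1],[[0,0,0],[-0.002,0.001,0.057],-1],[[0,0,0],[-0.002,0.001,0.057],-1],[[0,0,0],[-0.002,0.001,0.057],-1],[[0,0,0],[-0.002,0.001,0.057],-1]]' 30; python3 d.py 460 -205 9 -14
```

```text
time: 8.92
tcp_pos: [0.462, -0.2039, 0.0108]
ee_rot: [0.0, 0.788, 0.616, -0.0]
ft_force: [-1.9, -0.8, 4.0]
opening: 0.0339
finger_force: 30.0
t 8.9 pos [ 462.  -203.9   10.8] yawY -14.0 open 33.9 grip 30.0 F [-1.9 -0.8  4. ] q6 -0.31
turn [-0.  0. -0.] shift [-0.0015 -0.0016  0.0018]
```

```bash
python3 -m handwheel '[[[0,0,0],[0,0,-0.02],-1],[[0,0,0],[0,0,-0.05],-1],[[0,0,0],[0,0,-0.08],-1],[[0,0,0],[0,0,-0.11],-1],[[0,0,0],[0,0,-0.11],-1]]'; python3 d.py 568 305 120 7.6
```

```text
time: 9.33
tcp_pos: [0.4658, -0.2061, 0.1257]
ee_rot: [0.005, 0.788, 0.615, 0.002]
ft_force: [-0.5, -0.5, -0.4]
opening: 0.0338
finger_force: 30.0
t 9.3 pos [ 465.8 -206.1  125.7] yawY -14.0 open 33.8 grip 30.0 F [-0.5 -0.5 -0.4] q6 -0.31
turn [  0.6   0.3 -21.6] shift [ 0.5207 -0.0249  0.0036]
```

```bash
python3 -m handwheel '[[[0,0,-21.6],[0.519,-0.022,0],-1],[[0,0,-21.6],[0.519,-0.022,0],-1],[[0,0,-21.6],[0.519,-0.022,0],-1],[[0,0,-21.6],[0.519,-0.022,0],-1],[[0,0,-21.6],[0.519,-0.022,0],-1],[[0,0,-21.6],[0.519,-0.022,0],-1],[[0,0,-21.6],[0.519,-0.022,0],-1],[[0,0,-21.6],[0.519,-0.022,0],-1],[[0,0,-21.6],[0.519,-0.022,0],-1],[[0,0,-21.6],[0.519,-0.022,0],-1]]'; python3 d.py 568 305 120 7.6
```

```text
time: 10.17
tcp_pos: [0.5455, 0.2062, 0.1192]
ee_rot: [-0.0, 0.659, 0.752, -0.001]
ft_force: [-0.2, -0.5, -1.1]
opening: 0.0335
finger_force: 30.0
t 10.2 pos [545.5 206.2 119.2] yawY 7.6 open 33.5 grip 30.0 F [-0.2 -0.5 -1.1] q6 0.11
turn [-0.1  0.  -0. ] shift [ 0.095   0.0353 -0.0009]
```

```bash
python3 -m handwheel '[[[0,0,0],[0.093,0.034,0],-1],[[0,0,0],[0.093,0.034,0],-1],[[0,0,0],[0.093,0.034,0],-1],[[0,0,0],[0.093,0.034,0.03],-1],[[0,0,0],[0.093,0.034,0.06],-1],[[0,0,0],[0.093,0.034,0.07],-1],[[0,0,0],[0.093,0.034,0.07],-1],[[0,0,0],[0.093,0.034,0.07],-1]]'; python3 d.py 568 305 12 7.6
```

```text
time: 10.83
tcp_pos: [0.5673, 0.3002, 0.0497]
ee_rot: [-0.0, 0.659, 0.752, -0.001]
ft_force: [0.5, -0.4, -1.9]
opening: 0.0335
finger_force: 30.0
t 10.8 pos [567.3 300.2  49.7] yawY 7.5 open 33.5 grip 30.0 F [ 0.5 -0.4 -1.9] q6 0.25
turn [-0.1  0.  -0.1] shift [0.0047 0.0014 0.0377]
```

```bash
python3 -m handwheel '[[[0,0,0],[0.004,0.001,0.015],-1],[[0,0,0],[0.004,0.001,0.028],-1],[[0,0,0],[0.004,0.001,0.034],-1],[[0,0,0],[0.004,0.001,0.036],-1],[[0,0,0],[0.004,0.001,0.036],-1],[[0,0,0],[0.004,0.001,0.036],-1]]'; python3 d.py 568 305 12 7.6
```

```text
time: 11.33
tcp_pos: [0.5689, 0.305, 0.0153]
ee_rot: [0.001, 0.659, 0.752, 0.001]
ft_force: [-0.0, -0.1, -1.9]
opening: 0.0337
finger_force: 30.0
t 11.3 pos [568.9 305.   15.3] yawY 7.5 open 33.7 grip 30.0 F [-0.  -0.1 -1.9] q6 0.25
turn [ 0.1 -0.  -0.1] shift [ 0.0001 -0.0009  0.0033]
```

```bash
python3 -m handwheel '[[[0,0,0],[0,0,0.003],-1],[[0,0,0],[0,0,0.003],-1],[[0,0,0],[0,0,0.003],-1],[[0,0,0],[0,0,0.003],0.05],[[0,0,0],[0,0,0.003],0.05],[[0,0,0],[0,0,0.003],0.05],[[0,0,0],[0,0,-0.03],0.05],[[0,0,0],[0,0,-0.07],0.05],[[0,0,0],[0,0,-0.11],0.05],[[0,0,0],[0,0,-0.11],0.05]]'; python3 d.py 540 -211.5 120 -13
```

```text
time: 12.17
tcp_pos: [0.5728, 0.3071, 0.1328]
ee_rot: [0.003, 0.659, 0.752, 0.007]
ft_force: [0.9, 0.6, 0.6]
opening: 0.0493
finger_force: 0.0
t 12.2 pos [572.8 307.1 132.8] yawY 7.6 open 49.3 grip 0.0 F [0.9 0.6 0.6] q6 0.25
turn [ 0.8 -0.4 20.6] shift [-0.5098 -0.101   0.0093]
```

```bash
python3 -m handwheel '[[[0,0,20.6],[-0.508,-0.1,0.01],0.3],[[0,0,20.6],[-0.508,-0.1,0.01],0.3],[[0,0,20.6],[-0.508,-0.1,0.01],0.3],[[0,0,20.6],[-0.508,-0.1,0.01],0.3],[[0,0,20.6],[-0.508,-0.1,0.01],0.3],[[0,0,20.6],[-0.508,-0.1,0.01],0.3],[[0,0,20.6],[-0.508,-0.1,0.01],0.3],[[0,0,20.6],[-0.508,-0.1,0.01],0.3],[[0,0,20.6],[-0.508,-0.1,0.01],0.3],[[0,0,20.6],[-0.508,-0.1,0.01],0.3]]'; python3 d.py 540 -211.5 75 -13
```

```text
time: 13.0
tcp_pos: [0.5414, -0.1127, 0.1161]
ee_rot: [0.0, 0.783, 0.622, 0.0]
ft_force: [-0.0, -0.0, 0.7]
opening: 0.061
finger_force: 0.0
t 13.0 pos [ 541.4 -112.7  116.1] yawY -13.0 open 61.0 grip 0.0 F [-0.  -0.   0.7] q6 -0.10
turn [ 0. -0. -0.] shift [-0.0966  0.0209  0.0411]
```

```bash
python3 -m handwheel '[[[0,0,0],[-0.095,0.021,0],0.3],[[0,0,0],[-0.095,0.021,0],0.3],[[0,0,0],[-0.095,0.021,0.01],0.3],[[0,0,0],[-0.095,0.021,0.04],0.3],[[0,0,0],[-0.095,0.021,0.04],0.3],[[0,0,0],[-0.095,0.021,0.04],0.3],[[0,0,0],[-0.095,0.021,0.04],0.3]]'; python3 d.py 540 -211.5 15 -13;  python3 - <<'E'
from h import *
s=cap('scene');x=cv2.resize(s['image'][130:350,40:320],None,fx=2.5,fy=2.5);cv2.imwrite('pics/c.png',x[:,:,::-1])
E
```

```text
time: 13.58
tcp_pos: [0.5412, -0.2072, 0.0764]
ee_rot: [-0.0, 0.783, 0.623, 0.0]
ft_force: [0.5, -0.3, -0.1]
opening: 0.0613
finger_force: 0.0
t 13.6 pos [ 541.2 -207.2   76.4] yawY -13.0 open 61.3 grip 0.0 F [ 0.5 -0.3 -0.1] q6 -0.26
turn [-0. -0.  0.] shift [-0.0045 -0.0001  0.0614]
```

View pics/c.png

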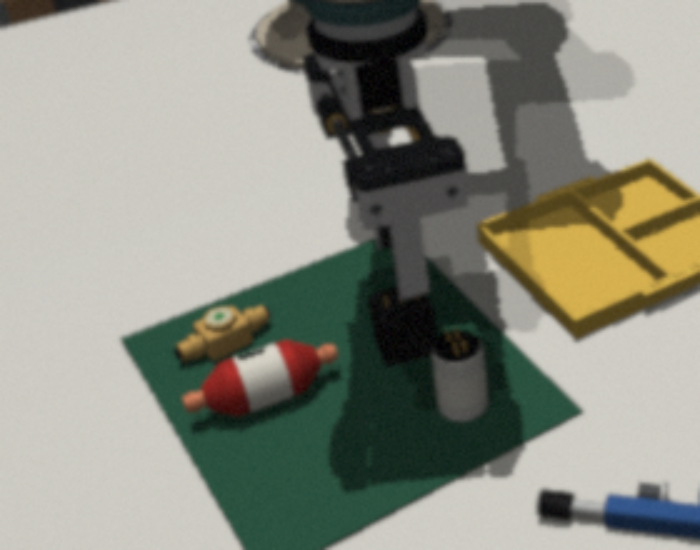

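The gripper straddles the relay at (400,325), and the thermostat is gone from the mat. I'll descend and grip.

```bash
python3 -m handwheel '[[[0,0,0],[-0.004,0,0.02],0.3],[[0,0,0],[-0.004,0,0.04],0.3],[[0,0,0],[-0.004,0,0.061],0.3],[[0,0,0],[-0.004,0,0.061],0.3],[[0,0,0],[-0.004,0,0.061],0.3],[[0,0,0],[-0.004,0,0.061],-1],[[0,0,0],[-0.004,0,0.061],-1],[[0,0,0],[-0.004,0,0.061],-1],[[0,0,0],[-0.004,0,0.061],-1],[[0,0,0],[-0.004,0,0.061],-1]]' 25; python3 d.py 540 -211.5 15 -13
```

```text
time: 14.47
tcp_pos: [0.5403, -0.2121, 0.0161]
ee_rot: [0.0, 0.783, 0.622, 0.0]
ft_force: [-0.9, 1.0, 3.8]
opening: 0.036
finger_force: 25.0
t 14.5 pos [ 540.3 -212.1   16.1] yawY -13.0 open 36.0 grip 25.0 F [-0.9  1.   3.8] q6 -0.27
turn [ 0.  0. -0.] shift [ 0.0006 -0.0004  0.0011]
```

```bash
python3 -m handwheel '[[[0,0,0],[0,0,-0.02],-1],[[0,0,0],[0,0,-0.05],-1],[[0,0,0],[0,0,-0.08],-1],[[0,0,0],[0,0,-0.11],-1],[[0,0,0],[0,0,-0.11],-1]]'; python3 d.py 570 37 130 88.3 570 37 130 -91.7
```

```text
time: 14.88
tcp_pos: [0.5439, -0.214, 0.1313]
ee_rot: [0.006, 0.783, 0.622, 0.002]
ft_force: [1.6, 0.5, -0.4]
opening: 0.0361
finger_force: 25.0
t 14.9 pos [ 543.9 -214.   131.3] yawY -13.0 open 36.1 grip 25.0 F [ 1.6  0.5 -0.4] q6 -0.27
turn [   0.3    0.7 -101.3] shift [ 2.504e-01 -3.120e-02  2.000e-04]
turn [ 0.7 -0.3 78.7] shift [ 2.504e-01 -3.120e-02  2.000e-04]
```

```bash
python3 -m handwheel '[[[0,0,78.7],[0.25,-0.03,0],-1],[[0,0,78.7],[0.25,-0.03,0],-1],[[0,0,78.7],[0.25,-0.03,0],-1],[[0,0,78.7],[0.25,-0.03,0],-1],[[0,0,78.7],[0.25,-0.03,0],-1],[[0,0,78.7],[0.25,-0.03,0],-1],[[0,0,78.7],[0.25,-0.03,0],-1],[[0,0,78.7],[0.25,-0.03,0],-1],[[0,0,78.7],[0.25,-0.03,0],-1],[[0,0,78.7],[0.25,-0.03,0],-1]]'; python3 d.py 570 37 60 -91.7
```

```text
time: 15.72
tcp_pos: [0.5667, 0.0391, 0.1241]
ee_rot: [-0.0, 0.997, 0.071, -0.001]
ft_force: [-0.3, -0.3, -0.7]
opening: 0.0355
finger_force: 25.0
t 15.7 pos [566.7  39.1 124.1] yawY -81.8 open 35.5 grip 25.0 F [-0.3 -0.3 -0.7] q6 1.37
turn [-0.   0.1  9.9] shift [0.003  0.0026 0.0641]
```

```bash
python3 -m handwheel '[[[0,0,8.5],[0.003,0.002,0.02],-1],[[0,0,8.5],[0.003,0.002,0.04],-1],[[0,0,8.5],[0.003,0.002,0.064],-1],[[0,0,8.5],[0.003,0.002,0.08],-1],[[0,0,8.5],[0.003,0.002,0.08],-1],[[0,0,8.5],[0.003,0.002,0.08],-1]]'; python3 d.py 570 37 18 -91.7
```

```text
time: 16.22
tcp_pos: [0.5695, 0.0368, 0.0439]
ee_rot: [-0.0, 1.0, -0.001, -0.001]
ft_force: [-0.0, 0.7, -1.0]
opening: 0.0357
finger_force: 25.0
t 16.2 pos [569.5  36.8  43.9] yawY -90.1 open 35.7 grip 25.0 F [-0.   0.7 -1. ] q6 1.51
turn [-0.   0.2  1.6] shift [ 0.0006 -0.0002  0.0259]
```

```bash
python3 -m handwheel '[[[0,0,1.5],[0,0,0.012],-1],[[0,0,1.5],[0,0,0.02],-1],[[0,0,1.5],[0,0,0.024],-1],[[0,0,1.5],[0,0,0.0255],-1],[[0,0,1.5],[0,0,0.0255],-1],[[0,0,1.5],[0,0,0.0255],-1]]'; python3 d.py 570 37 17 -91.7
```

```text
time: 16.72
tcp_pos: [0.571, 0.0367, 0.0201]
ee_rot: [0.0, 1.0, -0.013, 0.0]
ft_force: [0.5, -0.5, -1.4]
opening: 0.0357
finger_force: 25.0
t 16.7 pos [571.   36.7  20.1] yawY -91.5 open 35.7 grip 25.0 F [ 0.5 -0.5 -1.4] q6 1.54
turn [ 0.  -0.1  0.2] shift [-0.001  -0.0002  0.0031]
```

```bash
python3 -m handwheel '[[[0,0,0],[0,0,0.0025],-1],[[0,0,0],[0,0,0.0025],-1],[[0,0,0],[0,0,0.0025],-1],[[0,0,0],[0,0,0.0025],0.05],[[0,0,0],[0,0,0.0025],0.05],[[0,0,0],[0,0,0.0025],0.05],[[0,0,0],[0,0,-0.03],0.05],[[0,0,0],[0,0,-0.07],0.05],[[0,0,0],[0,0,-0.11],0.05],[[0,0,0],[0,0,-0.11],0.05]]'; python3 d.py 620 -209 130 -91.7 620 -209 130 -60
```

```text
time: 17.55
tcp_pos: [0.5762, 0.0365, 0.1377]
ee_rot: [0.0, 1.0, -0.013, 0.008]
ft_force: [1.8, -0.1, 0.4]
opening: 0.049
finger_force: 0.0
t 17.6 pos [576.2  36.5 137.7] yawY -91.5 open 49.0 grip 0.0 F [ 1.8 -0.1  0.4] q6 1.54
turn [ 0.  -0.9  0.2] shift [0.0503 0.2443 0.0086]
turn [  0.3  -0.9 -31.5] shift [0.0503 0.2443 0.0086]
```

```bash
python3 -m handwheel '[[[0,0,0],[0.046,0.244,0.01],0.3],[[0,0,0],[0.046,0.244,0.01],0.3],[[0,0,0],[0.046,0.244,0.01],0.3],[[0,0,0],[0.046,0.244,0.01],0.3],[[0,0,0],[0.046,0.244,0.01],0.3],[[0,0,0],[0.046,0.244,0.02],0.3],[[0,0,0],[0.046,0.244,0.045],0.3],[[0,0,0],[0.046,0.244,0.045],0.3],[[0,0,0],[0.046,0.244,0.045],0.3]]'; python3 d.py 620 -209 20 -91.5
```

```text
time: 18.3
tcp_pos: [0.6084, -0.2078, 0.0831]
ee_rot: [-0.001, 1.0, -0.014, -0.002]
ft_force: [-0.7, 0.6, 0.5]
opening: 0.0611
finger_force: 0.0
t 18.3 pos [ 608.4 -207.8   83.1] yawY -91.6 open 61.1 grip 0.0 F [-0.7  0.6  0.5] q6 1.16
turn [-0.1  0.2 -0.1] shift [0.0119 0.001  0.063 ]
```

```bash
python3 -m handwheel '[[[0,0,0],[0.011,0.001,0],0.3],[[0,0,0],[0.011,0.001,0.02],0.3],[[0,0,0],[0.011,0.001,0.045],0.3],[[0,0,0],[0.011,0.001,0.063],0.3],[[0,0,0],[0.011,0.001,0.063],0.3],[[0,0,0],[0.011,0.001,0.063],-1],[[0,0,0],[0.011,0.001,0.063],-1],[[0,0,0],[0.011,0.001,0.063],-1],[[0,0,0],[0.011,0.001,0.063],-1],[[0,0,0],[0.011,0.001,0.063],-1]]' 20; python3 d.py 620 -209 20 -91.5
```

```text
time: 19.13
tcp_pos: [0.6219, -0.2097, 0.0232]
ee_rot: [0.0, 1.0, -0.014, 0.001]
ft_force: [1.5, 1.3, 3.8]
opening: 0.0343
finger_force: 20.0
t 19.1 pos [ 621.9 -209.7   23.2] yawY -91.6 open 34.3 grip 20.0 F [1.5 1.3 3.8] q6 1.17
turn [ 0.  -0.2 -0.1] shift [-0.0019 -0.0006  0.0032]
```

```bash
python3 -m handwheel '[[[0,0,0],[0,0,-0.02],-1],[[0,0,0],[0,0,-0.05],-1],[[0,0,0],[0,0,-0.08],-1],[[0,0,0],[0,0,-0.11],-1],[[0,0,0],[0,0,-0.11],-1]]'; python3 d.py 494 38.5 130 -91.7
```

```text
time: 19.55
tcp_pos: [0.6248, -0.2116, 0.1389]
ee_rot: [0.003, 1.0, -0.014, 0.006]
ft_force: [1.0, -0.0, -0.6]
opening: 0.0342
finger_force: 20.0
t 19.6 pos [ 624.8 -211.6  138.9] yawY -91.6 open 34.2 grip 20.0 F [ 1.  -0.  -0.6] q6 1.17
turn [ 0.3 -0.7  0.1] shift [-0.1376 -0.2465  0.006 ]
```

```bash
python3 -m handwheel '[[[0,0,0],[-0.137,-0.246,0],-1],[[0,0,0],[-0.137,-0.246,0],-1],[[0,0,0],[-0.137,-0.246,0],-1],[[0,0,0],[-0.137,-0.246,0],-1],[[0,0,0],[-0.137,-0.246,0],-1],[[0,0,0],[-0.137,-0.246,0],-1],[[0,0,0],[-0.137,-0.246,0.03],-1],[[0,0,0],[-0.137,-0.246,0.06],-1],[[0,0,0],[-0.137,-0.246,0.075],-1],[[0,0,0],[-0.137,-0.246,0.075],-1]]'; python3 d.py 494 38.5 24 -91.7
```

```text
time: 20.38
tcp_pos: [0.4867, 0.0408, 0.0534]
ee_rot: [-0.0, 1.0, -0.013, -0.004]
ft_force: [0.0, 0.0, -0.5]
opening: 0.0346
finger_force: 20.0
t 20.4 pos [486.7  40.8  53.4] yawY -91.5 open 34.6 grip 20.0 F [ 0.   0.  -0.5] q6 1.54
turn [-0.   0.4  0.2] shift [0.0076 0.0021 0.0293]
```

```bash
python3 -m handwheel '[[[0,0,0],[0.005,0.002,0],-1],[[0,0,0],[0.005,0.002,0.012],-1],[[0,0,0],[0.005,0.002,0.022],-1],[[0,0,0],[0.005,0.002,0.026],-1],[[0,0,0],[0.005,0.002,0.026],-1],[[0,0,0],[0.005,0.002,0.026],-1],[[0,0,0],[0.005,0.002,0.026],-1]]'; python3 d.py 494 38.5 24 -91.7
```

```text
time: 20.97
tcp_pos: [0.4966, 0.0374, 0.0314]
ee_rot: [0.0, 1.0, -0.014, 0.001]
ft_force: [0.7, 0.3, -0.9]
opening: 0.0345
finger_force: 20.0
t 21.0 pos [496.6  37.4  31.4] yawY -91.6 open 34.5 grip 20.0 F [ 0.7  0.3 -0.9] q6 1.53
turn [ 0.  -0.1  0.1] shift [-0.0026 -0.001   0.0074]
```

```bash
python3 -m handwheel '[[[0,0,0],[-0.002,0,0.004],-1],[[0,0,0],[-0.002,0,0.006],-1],[[0,0,0],[-0.002,0,0.0065],-1],[[0,0,0],[-0.002,0,0.0065],-1],[[0,0,0],[-0.002,0,0.0065],-1]]'; python3 d.py 494 38.5 23 -91.7
```

```text
time: 21.38
tcp_pos: [0.4932, 0.0378, 0.0242]
ee_rot: [0.0, 1.0, -0.013, -0.0]
ft_force: [-1.4, -0.8, 2.5]
opening: 0.0349
finger_force: 20.0
t 21.4 pos [493.2  37.8  24.2] yawY -91.5 open 34.9 grip 20.0 F [-1.4 -0.8  2.5] q6 1.53
turn [0.  0.  0.2] shift [ 0.0008 -0.0007  0.0012]
```

```bash
python3 -m handwheel '[[[0,0,0],[0,0,0],0.05],[[0,0,0],[0,0,0],0.05],[[0,0,0],[0,0,0],0.05],[[0,0,0],[0,0,-0.03],0.05],[[0,0,0],[0,0,-0.07],0.05],[[0,0,0],[0,0,-0.11],0.05],[[0,0,0],[0,0,-0.11],0.05]]'; python3 d.py 531 -318.5 125 -6
python3 - <<'E'
from h import *
t=cap('top','e0.png')
x=cv2.resize(t['image'][150:265,120:450],None,fx=2.4,fy=2.4);cv2.imwrite('pics/e.png',cv2.convertScaleAbs(x,alpha=1.5)[:,:,::-1])
E
```

```text
time: 21.97
tcp_pos: [0.4992, 0.0376, 0.1411]
ee_rot: [0.0, 1.0, -0.013, 0.007]
ft_force: [1.6, 0.6, 0.0]
opening: 0.0496
finger_force: 0.0
t 22.0 pos [499.2  37.6 141.1] yawY -91.5 open 49.6 grip 0.0 F [1.6 0.6 0. ] q6 1.53
turn [  0.7  -0.7 -85.5] shift [0.0412 0.3551 0.0169]
```

View pics/e.png

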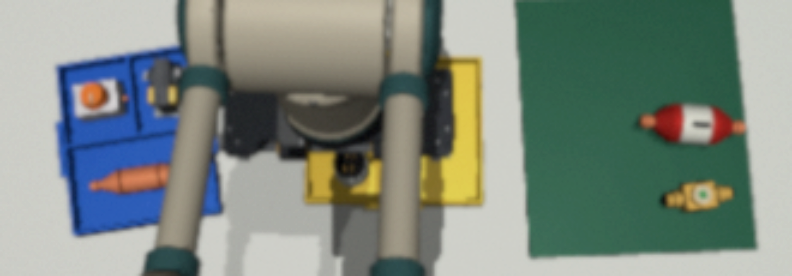

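The blue tray is complete, with the thermostat at (97,95) dial up. The capacitor stands in its yellow bay at (350,168). Only the red drier and sight glass remain on the mat.

```bash
python3 -m handwheel '[[[0,0,-85.5],[0.037,0.355,0.01],0.3],[[0,0,-85.5],[0.037,0.355,0.01],0.3],[[0,0,-85.5],[0.037,0.355,0.01],0.3],[[0,0,-85.5],[0.037,0.355,0.01],0.3],[[0,0,-85.5],[0.037,0.355,0.01],0.3],[[0,0,-85.5],[0.037,0.355,0.01],0.3],[[0,0,-85.5],[0.037,0.355,0.01],0.3],[[0,0,-85.5],[0.037,0.355,0.01],0.3],[[0,0,-85.5],[0.037,0.355,0.01],0.3],[[0,0,-85.5],[0.037,0.355,0.01],0.3]]'; python3 d.py 531 -318.5 70 -6
```

```text
time: 22.85
tcp_pos: [0.5208, -0.325, 0.1217]
ee_rot: [0.001, 0.838, 0.546, -0.001]
ft_force: [1.1, -0.7, -0.3]
opening: 0.0611
finger_force: 0.0
t 22.9 pos [ 520.8 -325.   121.7] yawY -23.9 open 61.1 grip 0.0 F [ 1.1 -0.7 -0.3] q6 -0.25
turn [  0.    0.2 -17.9] shift [0.0103 0.0067 0.0517]
```

```bash
python3 -m handwheel '[[[0,0,-15.5],[0.008,0.007,0.01],0.3],[[0,0,-15.5],[0.008,0.007,0.03],0.3],[[0,0,-15.5],[0.008,0.007,0.058],0.3],[[0,0,-15.5],[0.008,0.007,0.058],0.3],[[0,0,-15.5],[0.008,0.007,0.058],0.3],[[0,0,-15.5],[0.008,0.007,0.058],0.3]]'; python3 d.py 531 -318.5 7 -6
python3 - <<'E'
from h import *
s=cap('scene');x=cv2.resize(s['image'][130:350,40:320],None,fx=2.5,fy=2.5);cv2.imwrite('pics/f.png',x[:,:,::-1])
E
```

```text
time: 23.35
tcp_pos: [0.5307, -0.3136, 0.0661]
ee_rot: [-0.0, 0.758, 0.653, -0.0]
ft_force: [-0.2, 0.4, 1.3]
opening: 0.0612
finger_force: 0.0
t 23.4 pos [ 530.7 -313.6   66.1] yawY -8.5 open 61.2 grip 0.0 F [-0.2  0.4  1.3] q6 -0.50
turn [-0.  -0.  -2.5] shift [-0.0048  0.0011  0.0591]
```

View pics/f.png

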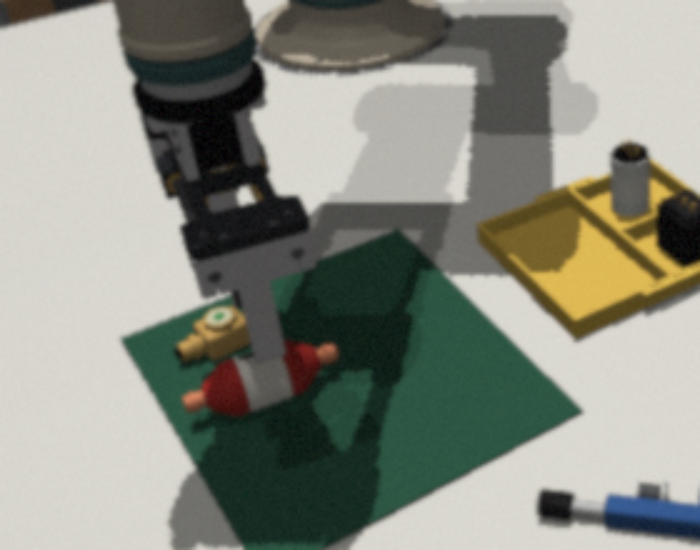

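The near finger at (265,345) lines up over the red drier's white band, and the capacitor (630,180) and relay (685,230) stand upright in their bays. I'll descend.

```bash
python3 -m handwheel '[[[0,0,-2.5],[-0.003,0.001,0.02],0.3],[[0,0,-2.5],[-0.003,0.001,0.04],0.3],[[0,0,-2.5],[-0.003,0.001,0.06],0.3],[[0,0,-2.5],[-0.003,0.001,0.06],0.3],[[0,0,-2.5],[-0.003,0.001,0.06],0.3],[[0,0,-2.5],[-0.003,0.001,0.06],-1],[[0,0,-2.5],[-0.003,0.001,0.06],-1],[[0,0,-2.5],[-0.003,0.001,0.06],-1],[[0,0,-2.5],[-0.003,0.001,0.06],-1],[[0,0,-2.5],[-0.003,0.001,0.06],-1]]' 40; python3 d.py 531 -318.5 7 -6
```

```text
time: 24.23
tcp_pos: [0.5303, -0.3169, 0.0073]
ee_rot: [-0.0, 0.743, 0.669, -0.001]
ft_force: [-3.8, 1.1, 6.3]
opening: 0.0386
finger_force: 40.0
t 24.2 pos [ 530.3 -316.9    7.3] yawY -6.0 open 38.6 grip 40.0 F [-3.8  1.1  6.3] q6 -0.55
turn [-0.1  0.   0. ] shift [-0.0015  0.0009  0.0003]
```

```bash
python3 -m handwheel '[[[0,0,0],[0,0,-0.02],-1],[[0,0,0],[0,0,-0.05],-1],[[0,0,0],[0,0,-0.08],-1],[[0,0,0],[0,0,-0.11],-1],[[0,0,0],[0,0,-0.11],-1]]'; python3 d.py 529.5 -52.5 125 -91.7
```

```text
time: 24.65
tcp_pos: [0.5349, -0.3191, 0.1224]
ee_rot: [0.006, 0.743, 0.669, 0.001]
ft_force: [0.8, -0.8, -1.6]
opening: 0.0387
finger_force: 40.0
t 24.6 pos [ 534.9 -319.1  122.4] yawY -6.0 open 38.7 grip 40.0 F [ 0.8 -0.8 -1.6] q6 -0.55
turn [ 0.8 -0.2 85.7] shift [ 0.2646 -0.0332 -0.0046]
```

```bash
python3 -m handwheel '[[[0,0,85.7],[0.264,-0.031,0],-1],[[0,0,85.7],[0.264,-0.031,0],-1],[[0,0,85.7],[0.264,-0.031,0],-1],[[0,0,85.7],[0.264,-0.031,0],-1],[[0,0,85.7],[0.264,-0.031,0],-1],[[0,0,85.7],[0.264,-0.031,0],-1],[[0,0,85.7],[0.264,-0.031,0],-1],[[0,0,85.7],[0.264,-0.031,0],-1],[[0,0,85.7],[0.264,-0.031,0],-1],[[0,0,85.7],[0.264,-0.031,0],-1]]'; python3 d.py 529.5 -52.5 50 -91.7
```

```text
time: 25.48
tcp_pos: [0.5272, -0.0496, 0.1148]
ee_rot: [-0.0, 0.993, 0.12, -0.001]
ft_force: [-0.4, -0.0, -2.9]
opening: 0.0387
finger_force: 40.0
t 25.5 pos [527.2 -49.6 114.8] yawY -76.2 open 38.7 grip 40.0 F [-0.4 -0.  -2.9] q6 1.10
turn [-0.   0.1 15.5] shift [0.0016 0.0034 0.0648]
```

```bash
python3 -m handwheel '[[[0,0,14],[0.001,0.002,0],-1],[[0,0,14],[0.001,0.002,0.02],-1],[[0,0,14],[0.001,0.002,0.04],-1],[[0,0,14],[0.001,0.002,0.065],-1],[[0,0,14],[0.001,0.002,0.075],-1],[[0,0,14],[0.001,0.002,0.075],-1],[[0,0,14],[0.001,0.002,0.075],-1]]'; python3 d.py 529.5 -52.5 8.5 -91.7
```

```text
time: 26.07
tcp_pos: [0.5289, -0.0524, 0.0404]
ee_rot: [-0.0, 1.0, 0.001, -0.001]
ft_force: [0.3, 0.2, -2.7]
opening: 0.0386
finger_force: 40.0
t 26.1 pos [528.9 -52.4  40.4] yawY -89.9 open 38.6 grip 40.0 F [ 0.3  0.2 -2.7] q6 1.34
turn [-0.   0.1  1.8] shift [0.0007 0.0001 0.0319]
```

```bash
python3 -m handwheel '[[[0,0,1.5],[0,0,0.012],-1],[[0,0,1.5],[0,0,0.022],-1],[[0,0,1.5],[0,0,0.029],-1],[[0,0,1.5],[0,0,0.031],-1],[[0,0,1.5],[0,0,0.031],-1],[[0,0,1.5],[0,0,0.031],-1]]'; python3 d.py 529.5 -52.5 8.5 -91.7
```

```text
time: 26.57
tcp_pos: [0.5296, -0.0527, 0.0103]
ee_rot: [0.0, 1.0, -0.012, 0.0]
ft_force: [0.6, -0.1, -2.2]
opening: 0.0388
finger_force: 40.0
t 26.6 pos [529.6 -52.7  10.3] yawY -91.4 open 38.8 grip 40.0 F [ 0.6 -0.1 -2.2] q6 1.37
turn [ 0.  -0.   0.3] shift [-0.0001 -0.0002  0.0018]
```

```bash
python3 -m handwheel '[[[0,0,0],[0,0,0.0018],-1],[[0,0,0],[0,0,0.0018],-1],[[0,0,0],[0,0,0.0018],-1],[[0,0,0],[0,0,0.0018],0.1],[[0,0,0],[0,0,0.0018],0.1],[[0,0,0],[0,0,0.0018],0.1],[[0,0,0],[0,0,-0.03],0.1],[[0,0,0],[0,0,-0.07],0.1],[[0,0,0],[0,0,-0.11],0.1],[[0,0,0],[0,0,-0.13],0.1]]'; python3 d.py 450 -350 250 -91.7
```

```text
time: 27.4
tcp_pos: [0.5318, -0.0531, 0.145]
ee_rot: [0.001, 1.0, -0.012, 0.004]
ft_force: [0.5, 0.5, 0.4]
opening: 0.0516
finger_force: 0.0
t 27.4 pos [531.8 -53.1 145. ] yawY -91.4 open 51.6 grip 0.0 F [0.5 0.5 0.4] q6 1.37
turn [ 0.1 -0.4  0.3] shift [-0.0736  0.299  -0.105 ]
```

Now I'll move the arm clear of the trays and check the result.

```bash
python3 -m handwheel '[[[0,0,0],[-0.03,0.3,-0.06],0.1],[[0,0,0],[-0.15,0.35,-0.1],0.1],[[0,0,0],[-0.15,0.35,-0.1],0.1],[[0,0,0],[-0.15,0.35,-0.1],0.1],[[0,0,0],[-0.15,0.35,-0.1],0.1],[[0,0,0],[-0.15,0.35,-0.1],0.1],[[0,0,0],[-0.15,0.35,-0.1],0.1],[[0,0,0],[-0.15,0.35,-0.1],0.1],[[0,0,0],[-0.15,0.35,-0.1],0.1],[[0,0,0],[-0.15,0.35,-0.1],0.1]]'
python3 - <<'E'
from h import *
t=cap('top');s=cap('scene')
x=cv2.resize(t['image'][155:250,130:330],None,fx=3,fy=3);y=cv2.resize(s['image'][140:270,220:440],(600,312))
cv2.imwrite('pics/g.png',cv2.convertScaleAbs(np.vstack([x,y]),alpha=1.5)[:,:,::-1])
E
```

```text
time: 28.23
tcp_pos: [0.3687, -0.4033, 0.2418]
ee_rot: [0.002, 1.0, -0.014, 0.0]
ft_force: [0.9, -0.3, -0.6]
opening: 0.0517
finger_force: 0.0
```

View pics/g.png

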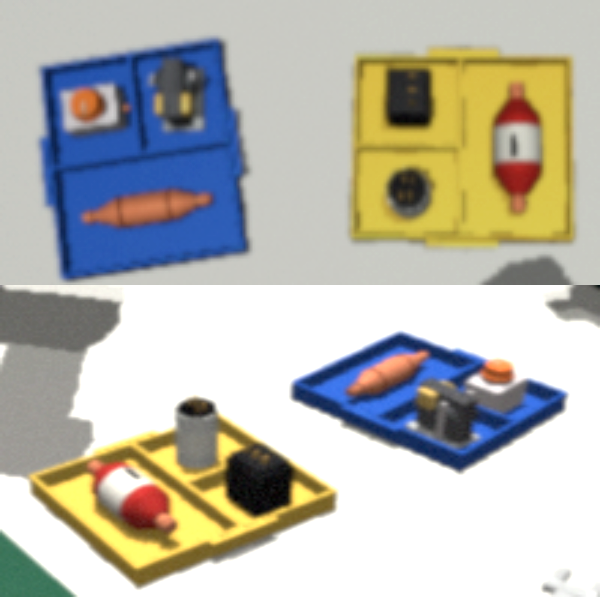

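Both kits look complete. The copper drier (147,207) and thermostat (90,105) sit in the blue tray with the fan motor in place. The relay (408,97), capacitor (408,190) and red drier (516,147) sit in the yellow tray. I'll hand it in.

```bash
python3 -m handwheel '[[[0,0,0],[0,0,0],0.1],[[0,0,0],[0,0,0],0.1],[[0,0,0],[0,0,0],0.1],[[0,0,0],[0,0,0],0.1]]' >/dev/null; python3 -c "
from workcell import robot
print(robot.hand_in())"
```

```text
the job is handed in; nothing more can be done
None
```

Both kits are packed and the job is handed in, at about 29 s of the 125 s allowed: the last camera check showed all five parts in their bays and the fan motor in place, the sight glass was never handled, and `hand_in()` returned no verdict.

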